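Back off the knurled collar of a wood turner's bench post

ROBOT

A 6-joint arm with a two-finger parallel gripper is mounted at the origin on the work surface. World frame = base frame: x ahead of the robot, y to its left, z up, the work surface at z = 0. Lengths are in mm, angles in rad, forces in N, time in s.
With the tool pointing down it reaches from about 275 to 1000 mm from the base axis. Payload 8.4 kg.
Tool frame: the origin (TCP) lies midway between the tips of the shut fingers; the grasp point (between the pads) lies 19 mm behind it; z points along the fingers, y is the line along which they close (so a half turn about z gives the same grasp; the last joint's range is limited). The gripper opens to 85 mm and grips with 20 to 120 N. Pads are 22 mm wide; open, the fingers measure 114 mm over their backs; the gripper's body (76 mm by 85 mm) begins 54 mm behind the grasp point. The pads swing forward as they close: fully open they stand 13 mm farther back than shut.
Start: joints at [1.116, 0.353, 1.633, -0, 1.155, -0.002], TCP at [273.427, 562.019, 231.281] pointing down, gripper open.
Joint ranges: [-2.63, 2.63], [-0.92, 2.1], [0.06, 2.66], [-1.3, 4.44], [0, 2.69], [-3.02, 3.02]. Speed limits (rad/s): [2.22, 2.22, 2.79, 3.14, 3.14, 3.14].

INTERFACE

Orientations are given as [roll, pitch, yaw] about the fixed x, y, z axes, in that order (R = Rz(yaw) Ry(pitch) Rx(roll)).
In Python, from rig import r gives the robot as it stands.
- The arm moves only by the shell command python3 -m inch 'ROWS' [OPENING] [FORCE]. ROWS is JSON, a list that holds one entry, the list of rows, each a list of 6 numbers: the shift along the tool's x, y, z scaled (see below), then the turn, a rotation vector about the tool's x, y, z scaled (see below). In form: [[[tx, ty, tz, wx, wy, wz], ...]]. A call has 1 to 8 rows; each row is the pose to reach, as a shift and turn from the pose commanded when the call began, along the tool's axes at that moment, turning the shorter way round; what a row does not reach only later rows make up. The controller multiplies each number of a shift by 20 cm and each number of a turn by pi rad. A row lasts 1/12 s, in which the tool goes at most 41.7 mm and 7.16 degrees, less where a joint would pass 70% of its speed; a pose out of reach is approached as far as the arm can. A call with a number of a shift or a turn outside -1 to 1 is refused whole. A call with a gripper value outside its range is refused whole. OPENING is the gripper's target within -1 to 1 (fully open at 1, half-way at 0, shut at -1), set as the call begins (- or left out, the last holds). The fingers move at their own pace and stop on an object; FORCE is the grip in N (left out, the last holds). Time passes only in rows, so rows that repeat a pose let the fingers close. It gives the time, the measured TCP pose, the force, the opening and the grip force at its end, in the units of the state.
- r.sense(): the state, without advancing time (a new reading comes with each control period).
- r.grab_frame(name): name is "scene" or "top"; returns the picture (420x560x3 uint8, red, green, blue); there is no depth.
- r.camera_info(name): a dict with "K" (3x3 intrinsics, pixels), "distortion" ([k1, k2, p1, p2, k3] as OpenCV has them; the pictures are not rectified), "rvec" (rotation vector, rad) and "tvec" (3), from world to camera coordinates, as OpenCV has them. Camera axes: x right, y down, z forward; pixel columns grow to the right and rows downward; lengths in mm; the calibration is good to about 2 mm. A picture is of the moment at which its call begins. camera_info takes no time and is no camera call.
- r.sign_off(): hands the job in; it is judged then, once.
The state is a dict: "clock": time; "qpos": joint angles; "qvel": joint speeds; "joint_efforts": joint torques, N m; "eef_pos": TCP position; "tcp_rot": TCP orientation; "contact_force": force on the tool from outside, world axes, zero at the start; "wrist_torque": the same for the moment, N m; "opening": opening from 0.0 (shut) to 1.0 (fully open); "grasp_force": force on a finger pad.
Only numpy, scipy, OpenCV 4.12 (cv2) and the standard library are available. Lean on these libraries where they do the work, as an engineer would, in place of code of your own. Each camera call takes 0.05 s, during which the arm holds its last target. There are 200 camera calls.

TASK

The wooden disc on the larger bench post is to be freed for shifting: with a fingertip, roll the broad knurled collar on top of it anticlockwise (seen from above) through two full turns from where it stands, counting them, and leave it there on its stud. Nothing is to be gripped or lifted; the narrow collar on the smaller post stays tight, and everything else on the bench stays where it is.

Things in the scene. Friction and masses are not known exactly. Their poses are not given: they have to be found in the camera images.
- post_large: the larger bench post, bolted down and immovable: round flange on the bench, steel column, and on it a turned wooden disc 150 mm across whose flat top is 76 mm above the bench; the broad collar clamps the disc. A threaded steel stud, 24 mm across, rises through the collar on the post's axis to 126 mm above the bench. Origin on the bench on the post's axis, z up; its x axis points at a dark pin head, 8 mm across, 66 mm from the axis, in the top of the disc.
- collar_large (a joint): turn of the broad knurled steel collar of the larger post about its upright axis, rad; grows anticlockwise seen from above, which loosens; at 0 it is hard against its stop, fully tight, and its index hole lies towards the pin head. It starts a little off the stop, between 0 and 0.4. It can turn up to 4 turns (25.1) and stays where it is left; turning it takes about 0.18 N m, that is about 4 N along the rim.
- collar_large_top (a point): centre of the top face of the broad collar, on the post's axis. The collar is a steel ring 26 mm high (when tight from 77 to 103 mm above the bench), 95 mm across over 36 upright half-round ribs (the knurling; body 92 mm across, ribs stand out 1.5 mm, about 8 mm apart). It rises 3 mm for each turn, on its thread.
- collar_large_hole (a point): the index hole in the top face of the broad collar, the one dark round spot there, 10 mm across, 36 mm from the axis; it goes round with the collar.
- post_small: the smaller bench post, bolted down and immovable: like the larger one, with a wooden disc 116 mm across whose top is 69 mm above the bench, and a stud up to 104 mm. Origin on the bench on its axis. It stands on the other side, left or right of the larger post, at random.
- collar_small (a joint): turn of the narrow knurled collar (45 mm across, from 70 to 90 mm above the bench) of the smaller post, rad; 0 is fully tight, where it starts and must stay.
- plug: a small turned wooden plug, 36 mm across, 45 mm tall, standing between the two posts; a loose bystander. Origin under its centre, on the bench.
- bowl: a dark wooden bowl, 110 mm across, 45 mm high; a loose bystander. Origin under its centre, on the bench.
- block: an upright round block of pale wood, 90 mm across, 80 mm high; a loose bystander. Origin under its centre, on the bench.
- tape: a yellow tape measure, 65 x 32 x 60 mm; a loose bystander. Origin under its centre, on the bench.
- glue: a white glue bottle, 48 mm across, 95 mm high; a loose bystander. Origin under its centre, on the bench.
- gouge: a turning tool with a wooden handle, 240 mm long, lying flat; a loose bystander. Origin on its axis.
- jar: a glass jar with a steel lid, 64 mm across, 75 mm high; a loose bystander. Origin under its centre, on the bench.
- discs: a stack of thin wooden discs, 90 mm across, 22 mm high; a loose bystander. Origin under its centre, on the bench.
Mind the look-alikes: they are no part of the job. Leave any red look-alike of the post_small alone. What is shaped like the post_large but orange or yellow is not meant.

How it is judged (in metres and radians):
On the way, in this order (a step that is already met when the one before it is completed fails the run):
1. a fingertip is rolling the broad collar loose, in its first turn (value of joint collar_large between 0.8 and 6 rad and contact force between the fingers and post_large above 0.3 N), for 0.1 s.
2. a fingertip is rolling the broad collar through its second turn (value of joint collar_large between 7 and 12 rad and contact force between the fingers and post_large above 0.3 N), for 0.1 s.
3. the broad collar stands two full turns looser (value of joint collar_large between 12.05 and 13.49 rad), for 0.2 s.
At the end, for the whole second after the job is handed in: the broad collar is at rest two full turns (12.57 rad) looser than it started, to within about 30 degrees (joint between 12.05 and 13.49 rad); the narrow collar is still tight (below 0.15 rad); no loose thing has been moved by more than 20 mm or lifted (all of step 3 and velocity of joint collar_large between -0.05 and 0.05 rad/s and value of joint collar_small below 0.15 rad); the robot touches nothing.
It fails at once if the narrow collar is loosened (value of joint collar_small above 0.15 rad).
It fails at once if a bystander is shifted by more than 20 mm, or lifted (distance of any of plug, bowl, block, tape, glue, gouge, jar, discs from where it was at the start of the episode above 0.02 m).
It also fails if it takes over 58 s, if anything falls off the work surface, if the arm or the gripper's body presses on something with over 40 N, if the wrist force passes 120 N, or if a joint passes its speed limit or range.

## Working session

There is one attempt and no reset: what is moved stays moved. The work goes in short steps, Python scripts to look and compute and a shell command to move; the robot and the scene stay as the last step left them, time stands still between calls to the robot, and variables do not carry over. Pictures are saved under pics/ and viewed, at most 10 in all, crops included, and the job is handed in when it is done.

```bash
ls; mkdir -p pics
python3 - <<'E'
from rig import r
import cv2
for n in("scene","top"):
    cv2.imwrite(f"pics/{n}0.png",r.grab_frame(n)[:,:,::-1]); print(n,r.camera_info(n))
print(r.sense())
E
```

```text
pics
scene {'K': array([[455.30147282,   0.        , 283.45906553],
       [  0.        , 455.30147282, 203.88232437],
       [  0.        ,   0.        ,   1.        ]]), 'distortion': array([-0.06926936,  0.        ,  0.        ,  0.        ,  0.        ]), 'rvec': array([ 1.73235359,  1.58317502, -0.81670859]), 'tvec': array([ -49.96058613, -223.64417859, 1590.59572948])}
top {'K': array([[521.84341639,   0.        , 274.85642816],
       [  0.        , 521.84341639, 213.95599537],
       [  0.        ,   0.        ,   1.        ]]), 'distortion': array([-0.07711784,  0.        ,  0.        ,  0.        ,  0.        ]), 'rvec': array([ 2.19596279, -2.13774644,  0.14006067]), 'tvec': array([  -8.7664595 ,  536.84501911, 1442.42468252])}
{'clock': 0.1, 'qpos': array([ 1.11559127e+00,  3.53590148e-01,  1.63408546e+00,  2.38434687e-05,
        1.15522544e+00, -2.38487030e-03]), 'qvel': array([-1.76753376e-05, -2.63779792e-03, -1.00979227e-03, -5.47113523e-04,
        2.56339119e-03, -3.56811394e-04]), 'joint_efforts': array([ 1.37236781e-03, -6.06350255e+01, -3.42823327e+01,  1.29043424e-04,
        3.78251585e-03,  3.83045131e-05]), 'eef_pos': array([273.22548898, 561.61179419, 230.61873948]), 'tcp_rot': array([-3.14028432e+00, -2.49217220e-05,  2.68876281e+00]), 'contact_force': array([-0.27562645, -0.2750716 ,  0.23127219]), 'wrist_torque': array([-0.02939286,  0.01637469,  0.01958557]), 'grasp_force': 0.0, 'opening': 0.9989870469700302}
```

View pics/scene0.png

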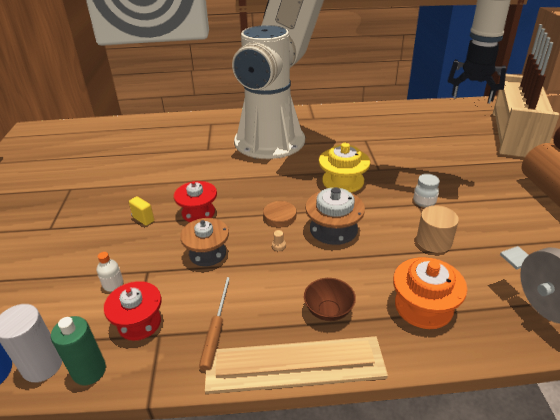

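View pics/top0.png

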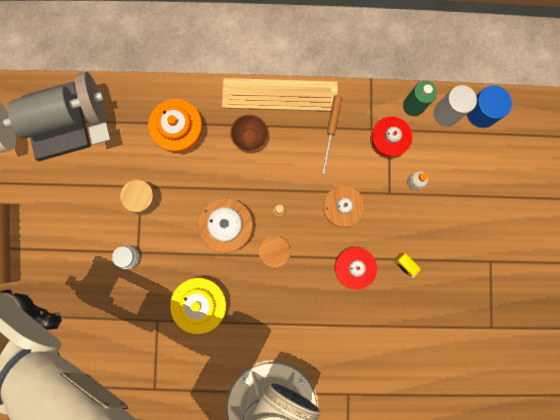

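The top view shows the wood and steel larger post at (225,224). Its look-alikes are the yellow post at (198,306) and the orange one at (175,125). The smaller post is at (344,206), with red copies at (392,137) and (356,268). The plug is at (279,210), the discs at (274,251), the bowl at (249,133), the jar at (125,257) and the block at (137,196). By its wood and steel colouring, I choose (225,224). Next I'll measure it and check it in a crop.

```bash
cat > h.py <<'E'
import cv2, numpy as np
from rig import r
def cam(n):
    c=r.camera_info(n); R=cv2.Rodrigues(np.array(c["rvec"]))[0]; return c["K"],c["distortion"],R,np.array(c["tvec"])
def ray(n,px,z):
    K,d,R,t=cam(n); u=cv2.undistortPoints(np.array([[px]],float),K,d)[0,0]
    o=-R.T@t; v=R.T@np.array([*u,1.]); return o+v*(z-o[2])/v[2]
def proj(n,p):
    K,d,R,t=cam(n); return cv2.projectPoints(np.array([p],float),cv2.Rodrigues(R)[0],t,K,d)[0][0,0]
def blobs(n,img,mask,roi,amin=3):
    x0,y0,x1,y1=roi; m=np.zeros_like(mask); m[y0:y1,x0:x1]=mask[y0:y1,x0:x1]
    N,_,s,c=cv2.connectedComponentsWithStats(m); return sorted([(s[i,4],s[i,:4].tolist(),c[i].round(1).tolist()) for i in range(1,N) if s[i,4]>=amin],reverse=True)
E
python3 - <<'E'
from h import *
I=cv2.imread("pics/top0.png"); hsv=cv2.cvtColor(I,cv2.COLOR_BGR2HSV)
steel=((hsv[...,1]<60)&(hsv[...,2]>80)).astype(np.uint8)
for roi in((190,190,260,260),(322,186,368,228)):
    m=np.zeros_like(steel);x0,y0,x1,y1=roi;m[y0:y1,x0:x1]=steel[y0:y1,x0:x1]
    c=max(cv2.findContours(m,0,2)[0],key=cv2.contourArea);c=cv2.convexHull(c);e=cv2.fitEllipse(c)
    z=103 if x0<200 else 90
    print(e, ray("top",e[0],z))
dark=(hsv[...,2]<75).astype(np.uint8)
for b in blobs("top",I,dark,(195,195,256,256)):print("dark",b,ray("top",b[2],103).round(1),ray("top",b[2],76).round(1))
wood=((hsv[...,0]<14)&(hsv[...,1]>120)).astype(np.uint8)
S=cv2.imread("pics/scene0.png");h2=cv2.cvtColor(S,cv2.COLOR_BGR2HSV);
st=((h2[...,1]<60)&(h2[...,2]>140)).astype(np.uint8)
for b in blobs("s",S,st,(300,180,370,220),20):print("scene steel",b,ray("scene",b[2],100).round(1))
cr=lambda I,x0,y0,w,h,f:cv2.resize(I[y0:y0+h,x0:x0+w],None,fx=f,fy=f,interpolation=cv2.INTER_CUBIC)
a=cr(I,190,190,70,70,6);b=cr(S,300,175,70,70,5.4 if 0 else 6)[:420,:360]
cv2.imwrite("pics/crop.png",np.hstack([a,b]))
for nm,p,z in(("plug",(279,210),45),("discs",(274,251),22),("yellow",(198,306),126),("bowl",(249,133),45),("block",(137,196),80),("jar",(125,257),75)):print(nm,ray("top",p,z).round())
E
```

```text
((224.34878540039062, 224.0038604736328), (33.47447204589844, 33.699161529541016), 96.39228820800781) [497.64680345 140.97057038 103.        ]
((344.4925537109375, 205.24496459960938), (14.344247817993164, 14.484000205993652), 8.68191909790039) [ 559.15266111 -182.80998839   90.        ]
scene steel (np.int32(537), [317, 188, 37, 23], [334.9, 199.5]) [507.1 140.6 100. ]
plug [547.  -6.  45.]
discs [433.   5.  22.]
yellow [280. 200. 126.]
bowl [766.  86.  45.]
block [570. 386.  80.]
jar [403. 411.  75.]
```

View pics/crop.png

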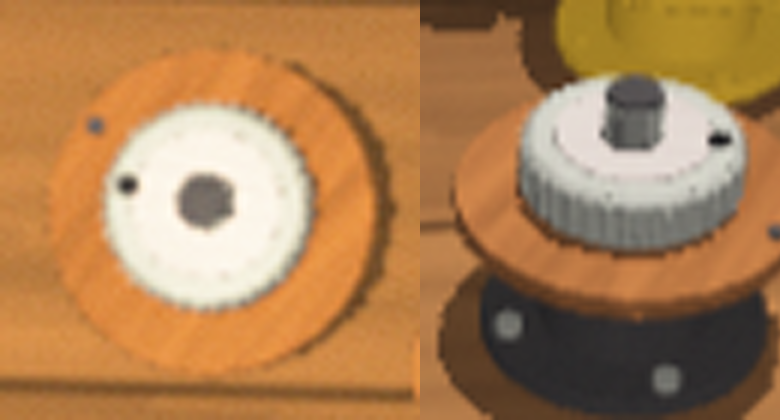

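The crop shows a wooden disc with a dark pin at about (205.5,210.5), a steel collar with its index hole at about (211,220.5), and the stud at (224,223.5). This matches the description of the larger post. Now the axis from the stud in both views, and the start angle.

```bash
python3 - <<'E'
from h import *
I=cv2.imread("pics/top0.png").astype(int);S=cv2.imread("pics/scene0.png").astype(int)
def dk(I,roi,t):
    x0,y0,x1,y1=roi; g=I[y0:y1,x0:x1].max(2); w=np.clip(t-g,0,None); yy,xx=np.mgrid[y0:y1,x0:x1]; return np.array([(xx*w).sum(),(yy*w).sum()])/w.sum()
stud=dk(I,(217,216,232,232),150); hole=dk(I,(208,217,215,225),150); pin=dk(I,(203,208,209,214),140)
print(stud,hole,pin)
A=ray("top",stud,120);H=ray("top",hole,103);P=ray("top",pin,76)
for c in (A[:2],np.array([497.6,141.])):
    h=H[:2]-c;p=P[:2]-c; a=np.arctan2(h[1],h[0]);b=np.arctan2(p[1],p[0])
    print(c,np.hypot(*h),np.hypot(*p),a,b,a-b)
print("scene stud top",ray("scene",(335.5,189.5),126), proj("scene",[497.6,141,126]),proj("top",[497.6,141,126]))
hsv=cv2.cvtColor(I.astype(np.uint8),cv2.COLOR_BGR2HSV)
m=((I[...,2]>150)&(hsv[...,1]>140)).astype(np.uint8)
print(r.sense()["eef_pos"],r.sense()["tcp_rot"])
E
python3 -m inch '[[[0,0,0,0,0,0.04],[0,0,0,0,0,0.08],[0,0,0,0,0,0.12],[0,0,0,0,0,0.16],[0,0,0,0,0,0.2],[0,0,0,0,0,0.24],[0,0,0,0,0,0.28],[0,0,0,0,0,0.32]]]' -1 40
```

```text
[223.65463215 222.98297003] [210.77570093 220.42056075] [205.46875  210.546875]
[498.68887212 141.44979482] 37.04943581350005 66.28007908681262 1.3644181490242573 0.9767962780894892 0.3876218709347681
[497.6 141. ] 37.725378487306884 67.26539482995211 1.338607843694288 0.9671237492217128 0.37148409447257524
scene stud top [501.00620781 141.92900915 126.        ] [334.89342087 188.73802225] [223.61974436 223.17316935]
[273.22548898 561.61179419 230.61873948] [-3.14028432e+00 -2.49217220e-05  2.68876281e+00]
clock: 0.77
eef_pos: [273.3, 561.8, 230.8]
tcp_rot: [-3.141, 0.001, 1.683]
contact_force: [-0.0, -0.5, 0.1]
opening: 0.001
grasp_force: 0.0
```

```bash
python3 -m inch '[[[0,0,0,0,0,0.0357],[0,0,0,0,0,0.0357]]]'
python3 -m inch '[[[-0.12,0.08,0,0,0,0],[-0.24,0.16,0,0,0,0],[-0.36,0.24,0,0,0,0],[-0.48,0.32,0,0,0,0],[-0.6,0.4,0,0,0,0],[-0.72,0.48,0,0,0,0],[-0.84,0.56,0,0,0,0],[-0.84,0.56,0,0,0,0]]]'
python3 -m inch '[[[-0.12,0.08,0,0,0,0],[-0.24,0.16,0,0,0,0],[-0.36,0.24,0,0,0,0],[-0.48,0.32,0,0,0,0],[-0.6,0.4,0,0,0,0],[-0.72,0.48,0,0,0,0],[-0.86,0.57,0,0,0,0],[-0.86,0.57,0,0,0,0]]]'
```

```text
clock: 0.93
eef_pos: [273.3, 561.7, 230.9]
tcp_rot: [-3.141, 0.001, 1.572]
contact_force: [0.7, -0.5, -0.3]
opening: -0.001
grasp_force: 0.0
clock: 1.6
eef_pos: [388.3, 391.1, 231.1]
tcp_rot: [3.141, 0.002, 1.579]
contact_force: [0.1, 0.2, 0.3]
opening: 0.002
grasp_force: 0.0
clock: 2.27
eef_pos: [503.7, 220.0, 231.2]
tcp_rot: [3.14, 0.001, 1.578]
contact_force: [0.2, -0.4, 0.4]
opening: -0.0
grasp_force: 0.0
```

```bash
python3 -m inch '[[[0,-0.02,0.12,0,0,0],[0,-0.02,0.24,0,0,0],[0,-0.02,0.36,0,0,0],[0,-0.02,0.48,0,0,0],[0,-0.02,0.6,0,0,0],[0,-0.02,0.72,0,0,0],[0,-0.02,0.72,0,0,0],[0,-0.02,0.72,0,0,0]]]'
python3 -m inch '[[[-0.015,0,0,0,0,0],[-0.03,0,0,0,0,0],[-0.045,0,0,0,0,0],[-0.045,0,0,0,0,0],[-0.045,0,0,0,0,0]]]'
python3 - <<'E'
from h import *
S=r.grab_frame("scene")[:,:,::-1]; T=r.grab_frame("top")[:,:,::-1]
f=lambda I,x,y:cv2.resize(I[y:y+100,x:x+90],None,fx=4.4,fy=4.4,interpolation=cv2.INTER_CUBIC)
cv2.imwrite("pics/p2.png",np.hstack([f(S,290,150),f(T,180,175)]))
E
```

```text
clock: 2.93
eef_pos: [496.3, 223.5, 86.5]
tcp_rot: [-3.139, 0.001, 1.579]
contact_force: [0.0, -0.8, 0.5]
opening: -0.0
grasp_force: 0.0
clock: 3.35
eef_pos: [497.9, 214.2, 88.1]
tcp_rot: [3.14, -0.001, 1.576]
contact_force: [-0.1, -0.0, 0.4]
opening: 0.001
grasp_force: 0.0
```

View pics/p2.png

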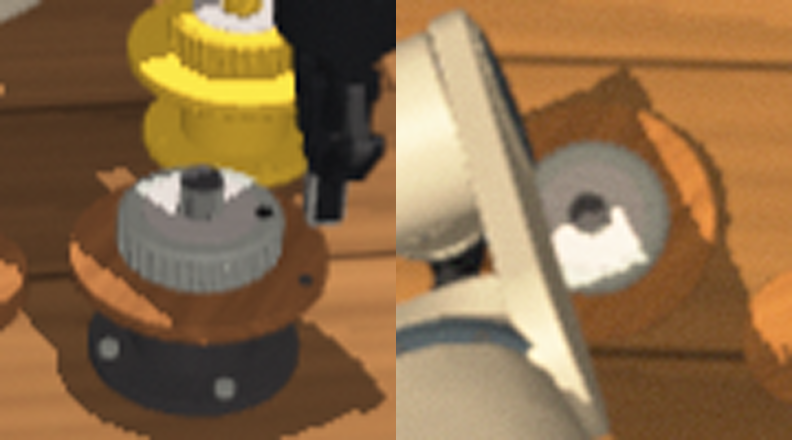

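The left half shows the fingertip at about disc height, just to the +y side of the collar, with the hole visible in the scene view. The arm hides part of the top view. Approach to touch.

```bash
python3 -m inch '[[[-0.02,0.0,0.01,0,0,0],[-0.04,0,0.01,0,0,0],[-0.06,0,0.01,0,0,0],[-0.06,0,0.01,0,0,0],[-0.06,0,0.01,0,0,0]]]'
python3 -m inch '[[[-0.01,0,0,0,0,0],[-0.015,0,0,0,0,0],[-0.015,0,0,0,0,0],[-0.015,0,0,0,0,0]]]'
python3 -m inch '[[[-0.01,0,0,0,0,0],[-0.01,0,0,0,0,0],[-0.01,0,0,0,0,0]]]'
```

```text
clock: 3.87
eef_pos: [497.5, 202.0, 85.2]
tcp_rot: [-3.141, 0.0, 1.576]
contact_force: [0.9, -0.7, -0.5]
opening: 0.001
grasp_force: 0.0
clock: 4.2
eef_pos: [497.8, 200.1, 85.5]
tcp_rot: [3.141, -0.001, 1.576]
contact_force: [-0.6, 4.2, 0.5]
opening: -0.004
grasp_force: 2.4
clock: 4.45
eef_pos: [498.0, 199.6, 85.8]
tcp_rot: [3.14, -0.004, 1.576]
contact_force: [-1.7, 14.3, -0.1]
opening: 0.001
grasp_force: 7.2
```

```bash
cat >> h.py <<'E'
def hole_angle(z):
    S=r.grab_frame("scene").astype(int); c=proj("scene",[499,141.3,z]); best=[]
    for k in range(360):
        a=np.radians(k); p=proj("scene",[499+36*np.cos(a),141.3+36*np.sin(a),z])
        best.append(cv2.getRectSubPix(S.max(2).astype(np.float32),(3,3),(float(p[0]),float(p[1]))).mean())
    b=np.convolve(np.r_[best[-3:],best,best[:3]],np.ones(7)/7,'valid')
    o=np.argsort(b)[:6]; return [(int(k),round(float(b[k]))) for k in o],S
E
python3 -c "
from h import *
print(hole_angle(103)[0])"
python3 -m inch '[[[0,-0.015,0,0,0,0],[0,-0.03,0,0,0,0],[0,-0.045,0,0,0,0],[0,-0.06,0,0,0,0],[0,-0.07,0,0,0,0],[0,-0.07,0,0,0,0]]]'
python3 -c "
from h import *
print(hole_angle(103)[0])"
```

```text
[(76, 57), (75, 58), (77, 58), (74, 58), (78, 59), (73, 60)]
clock: 5.0
eef_pos: [484.5, 198.7, 85.8]
tcp_rot: [3.139, -0.002, 1.577]
contact_force: [0.7, 7.4, -0.7]
opening: -0.001
grasp_force: 4.0
[(91, 59), (90, 59), (92, 59), (89, 60), (93, 60), (167, 60)]
```

No slip: 14 mm of travel turned the hole 15°. Now the waypoints for the loop (rounded rectangle path, slight inward press).

Run:
```python
import numpy as np
A=np.array([499,141.3]);hx,hy,R=14.5,11,47.5-3
pts=[]
sg=[(-1,1),(-1,-1),(1,-1),(1,1)]
for k,(sx,sy) in enumerate(sg):
    for a in np.arange(90+90*k,90+90*k+90.1,11.25):
        t=np.radians(a); pts.append(A+[sx*hx,sy*hy]+R*np.array([np.cos(t),np.sin(t)]))
for k in range(4):
    q=np.array(pts[9*k:9*k+9]); s=q[0] 
    print("arc",k,[[round(float(v[1]-s[1])/200,3),round(float(v[0]-s[0])/200,3)] for v in q[1:]],q[0].round(1),q[-1].round(1))
```

```text
arc 0 [[-0.004, -0.043], [-0.017, -0.085], [-0.037, -0.124], [-0.065, -0.157], [-0.099, -0.185], [-0.137, -0.206], [-0.179, -0.218], [-0.223, -0.223]] [484.5 196.8] [440.  152.3]
arc 1 [[-0.043, 0.004], [-0.085, 0.017], [-0.124, 0.037], [-0.157, 0.065], [-0.185, 0.099], [-0.206, 0.137], [-0.218, 0.179], [-0.223, 0.223]] [440.  130.3] [484.5  85.8]
arc 2 [[0.004, 0.043], [0.017, 0.085], [0.037, 0.124], [0.065, 0.157], [0.099, 0.185], [0.137, 0.206], [0.179, 0.218], [0.223, 0.223]] [513.5  85.8] [558.  130.3]
arc 3 [[0.043, -0.004], [0.085, -0.017], [0.124, -0.037], [0.157, -0.065], [0.185, -0.099], [0.206, -0.137], [0.218, -0.179], [0.223, -0.223]] [558.  152.3] [513.5 196.8]
```

```bash
python3 -m inch '[[[-0.006,-0.043,0,0,0,0],[-0.019,-0.085,0,0,0,0],[-0.038,-0.124,0,0,0,0],[-0.066,-0.157,0,0,0,0],[-0.1,-0.184,0,0,0,0],[-0.138,-0.205,0,0,0,0],[-0.18,-0.217,0,0,0,0],[-0.223,-0.221,0,0,0,0]]]'
python3 -c "
from h import *
print(hole_angle(103.5)[0])"
```

```text
clock: 5.72
eef_pos: [439.2, 151.4, 85.3]
tcp_rot: [-3.141, 0.0, 1.577]
contact_force: [-0.3, -0.4, -0.6]
opening: -0.0
grasp_force: 0.0
[(168, 43), (169, 43), (170, 43), (167, 43), (166, 44), (171, 44)]
```

```bash
python3 -m inch '[[[0,0.01,0,0,0,0],[0,0.01,0,0,0,0],[0,0.01,0,0,0,0]]]'
python3 -m inch '[[[0,0.01,0,0,0,0],[0,0.01,0,0,0,0],[0,0.01,0,0,0,0]]]'
python3 -m inch '[[[0,0.01,0,0,0,0],[0,0.01,0,0,0,0],[0,0.01,0,0,0,0]]]'
python3 - <<'E'
from h import *
a,S=hole_angle(103.5);print(a)
cv2.imwrite("pics/p3.png",cv2.resize(S[150:250,285:385,::-1].astype(np.uint8),None,fx=5,fy=5,interpolation=cv2.INTER_CUBIC))
E
```

```text
clock: 6.02
eef_pos: [440.3, 151.5, 84.8]
tcp_rot: [-3.138, 0.001, 1.576]
contact_force: [-4.8, -3.3, 2.2]
opening: -0.001
grasp_force: 2.7
clock: 6.27
eef_pos: [440.7, 151.4, 84.5]
tcp_rot: [-3.135, 0.002, 1.576]
contact_force: [-10.5, -2.9, 6.6]
opening: -0.002
grasp_force: 5.3
clock: 6.52
eef_pos: [441.0, 151.3, 84.2]
tcp_rot: [-3.132, 0.002, 1.576]
contact_force: [-15.9, -1.7, 9.3]
opening: 0.006
grasp_force: 8.0
[(170, 43), (171, 43), (169, 43), (168, 43), (172, 43), (167, 43)]
```

View pics/p3.png

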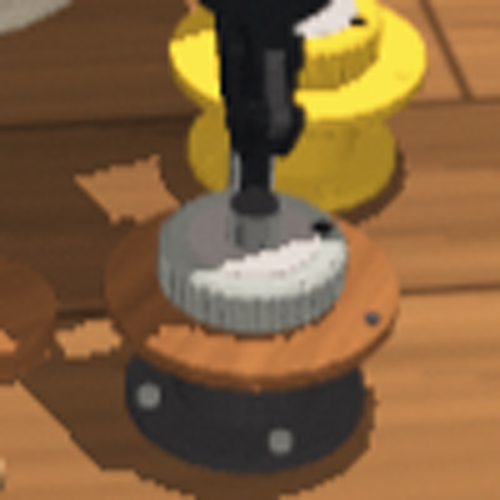

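The scene crop shows the hole at about px (349,196). The collar advanced less than expected, because contact was lost along the arc: the shut finger is only about 22 mm deep. I'll continue with the corrected size, one quarter per call.

```bash
python3 - <<'E'
from h import *
p=ray("scene",(349.1,195.2),103.2)-[499,141.3,0];print(p,np.degrees(np.arctan2(p[1],p[0])),np.hypot(*p[:2]))
E
python3 -m inch '[[[-0.055,0,0,0,0,0],[-0.11,0,0,0,0,0],[-0.165,0.007,0,0,0,0],[-0.216,0.028,0,0,0,0],[-0.26,0.062,0,0,0,0],[-0.294,0.106,0,0,0,0],[-0.315,0.158,0,0,0,0],[-0.322,0.212,0,0,0,0]]]'
python3 - <<'E'
from h import *
a,S=hole_angle(103.5);print(a)
cv2.imwrite("pics/p4.png",cv2.resize(S[150:250,285:385,::-1].astype(np.uint8),None,fx=5,fy=5,interpolation=cv2.INTER_CUBIC))
E
```

```text
[ -1.73826104  36.83837791 103.2       ] 92.70156310219528 36.879366027355154
clock: 7.23
eef_pos: [486.5, 85.6, 84.6]
tcp_rot: [-3.136, 0.004, 1.578]
contact_force: [-8.2, -18.4, 6.0]
opening: -0.003
grasp_force: 10.4
[(166, 100), (167, 101), (165, 101), (168, 101), (164, 101), (169, 102)]
```

View pics/p4.png

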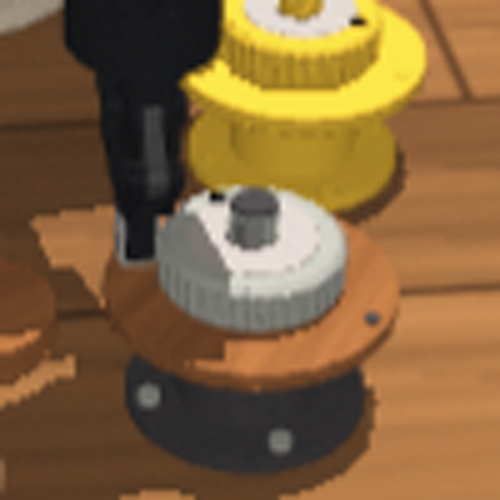

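The fingertip is now on the −y side, with the hole at about px (328.6,189.4), so it turned about 115° without slip. I'll continue around.

```bash
cat >> h.py <<'E'
def hole2(z):
    S=r.grab_frame("scene"); V=S.max(2); b=cv2.morphologyEx(V,cv2.MORPH_BLACKHAT,np.ones((7,7),np.uint8)).astype(np.float32)
    s=[]
    for k in range(360):
        a=np.radians(k); p=proj("scene",[499+36.5*np.cos(a),141.3+36.5*np.sin(a),z])
        s.append(cv2.getRectSubPix(b,(3,3),(float(p[0]),float(p[1]))).mean())
    s=np.array(s); out=[]
    for _ in range(3):
        k=int(s.argmax()); out.append((k,round(float(s[k])))); s[[(k+d)%360 for d in range(-20,21)]]=0
    return out,S
E
python3 -c "
from h import *
p=ray('scene',(328.3,188.9),104)-[499,141.3,0];print(np.degrees(np.arctan2(p[1],p[0]))%360,np.hypot(*p[:2]),hole2(104)[0])"
python3 -m inch '[[[0,0.055,0,0,0,0],[0,0.11,0,0,0,0],[0.007,0.165,0,0,0,0],[0.028,0.216,0,0,0,0],[0.062,0.26,0,0,0,0],[0.106,0.294,0,0,0,0],[0.158,0.315,0,0,0,0],[0.212,0.322,0,0,0,0]]]'
python3 -c "
from h import *
print(hole2(104.5)[0])"
```

```text
197.84948248614606 35.27184303359216 [(203, 105), (167, 51), (351, 13)]
clock: 8.0
eef_pos: [559.1, 130.5, 86.6]
tcp_rot: [3.131, 0.001, 1.577]
contact_force: [15.5, -8.7, -2.3]
opening: -0.004
grasp_force: 10.5
[(319, 77), (39, 60), (135, 37)]
```

```bash
python3 -m inch '[[[0.055,0,0,0,0,0],[0.11,0,0,0,0,0],[0.165,-0.007,0,0,0,0],[0.216,-0.028,0,0,0,0],[0.26,-0.062,0,0,0,0],[0.294,-0.106,0,0,0,0],[0.315,-0.158,0,0,0,0],[0.322,-0.212,0,0,0,0]]]'
python3 -c "
from h import *
print(hole2(106)[0])"
```

```text
clock: 8.72
eef_pos: [513.1, 198.2, 86.7]
tcp_rot: [3.134, -0.005, 1.576]
contact_force: [8.3, 15.2, 3.4]
opening: 0.001
grasp_force: 11.8
[(64, 68), (125, 44), (211, 41)]
```

```bash
python3 -m inch '[[[0,-0.055,0,0,0,0],[0,-0.11,0,0,0,0],[-0.007,-0.165,0,0,0,0],[-0.028,-0.216,0,0,0,0],[-0.062,-0.26,0,0,0,0],[-0.106,-0.294,0,0,0,0],[-0.158,-0.315,0,0,0,0],[-0.212,-0.322,0,0,0,0]]]'
python3 -c "
from h import *
print(hole2(107)[0])"
python3 -m inch '[[[-0.055,0,0,0,0,0],[-0.11,0,0,0,0,0],[-0.165,0.007,0,0,0,0],[-0.216,0.028,0,0,0,0],[-0.26,0.062,0,0,0,0],[-0.294,0.106,0,0,0,0],[-0.315,0.158,0,0,0,0],[-0.322,0.212,0,0,0,0]]]'
python3 - <<'E'
from h import *
a,S=hole2(108);print(a)
cv2.imwrite("pics/p5.png",cv2.resize(S[150:250,285:385,::-1],None,fx=5,fy=5,interpolation=cv2.INTER_CUBIC))
E
```

```text
clock: 9.43
eef_pos: [441.5, 152.7, 85.1]
tcp_rot: [-3.135, -0.001, 1.576]
contact_force: [-15.7, 8.0, 11.8]
opening: -0.002
grasp_force: 10.8
[(93, 52), (173, 43), (114, 22)]
clock: 10.15
eef_pos: [487.5, 86.1, 84.8]
tcp_rot: [-3.137, 0.003, 1.577]
contact_force: [-10.3, -20.8, 7.9]
opening: -0.004
grasp_force: 14.9
[(277, 61), (166, 29), (344, 11)]
```

View pics/p5.png

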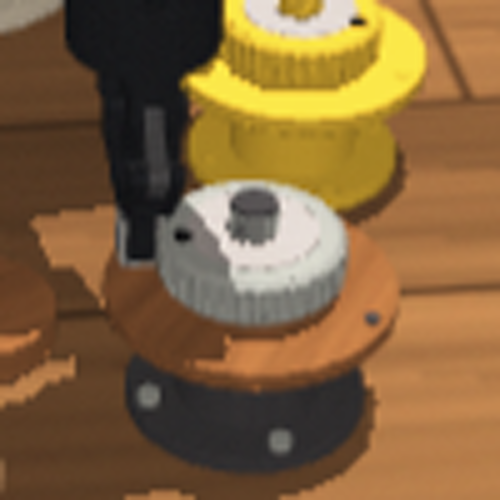

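The hole is at about px (321,197), which is 277° (637° cumulative). That is 561° of turn from the start, so about 159° remain.

```bash
python3 -m inch '[[[0,0.055,0,0,0,0],[0,0.11,0,0,0,0],[0.007,0.165,0,0,0,0],[0.028,0.216,0,0,0,0],[0.062,0.26,0,0,0,0],[0.106,0.294,0,0,0,0],[0.158,0.315,0,0,0,0],[0.212,0.322,0,0,0,0]]]'
python3 - <<'E'
from h import *
p=ray('scene',(320.9,196.7),107.8)-[499,141.3,0];print(np.degrees(np.arctan2(p[1],p[0]))%360,np.hypot(*p[:2]))
print(hole2(108.5)[0])
E
```

```text
clock: 10.87
eef_pos: [559.4, 130.5, 86.7]
tcp_rot: [3.131, 0.001, 1.577]
contact_force: [15.7, -8.7, -1.3]
opening: 0.002
grasp_force: 11.1
275.24040937507095 35.51718716049649
[(34, 73), (135, 39), (213, 14)]
```

```bash
python3 -m inch '[[[0.055,0,0,0,0,0],[0.11,0,0,0,0,0],[0.165,-0.007,0,0,0,0],[0.165,-0.007,0,0,0,0],[0.165,-0.007,0,0,0,0]]]'
python3 -c "
from h import *
print(hole2(109)[0])"
```

```text
clock: 11.33
eef_pos: [556.4, 166.0, 86.8]
tcp_rot: [3.132, -0.003, 1.577]
contact_force: [7.9, 5.9, 1.4]
opening: 0.0
grasp_force: 5.9
[(170, 25), (213, 15), (2, 10)]
```

```bash
python3 -m inch '[[[0,0.03,0,0,0,0],[0,0.07,0,0,0,0],[0,0.12,0,0,0,0],[0,0.12,-0.1,0,0,0],[0,0.12,-0.25,0,0,0],[0,0.12,-0.45,0,0,0],[0,0.12,-0.6,0,0,0],[0,0.12,-0.6,0,0,0]]]'
python3 -m inch '[[[0.12,0,0,0,0,0],[0.24,0,0,0,0,0],[0.36,0,0,0,0,0],[0.48,0,0,0,0,0],[0.6,0,0,0,0,0],[0.72,0,0,0,0,0],[0.8,0,0,0,0,0],[0.8,0,0,0,0,0]]]'
python3 -m inch '[[[0.1,-0.12,0,0,0,0],[0.2,-0.24,0,0,0,0],[0.3,-0.36,0,0,0,0],[0.4,-0.48,0,0,0,0],[0.5,-0.6,0,0,0,0],[0.6,-0.72,0,0,0,0],[0.6,-0.72,0,0,0,0],[0.6,-0.72,0,0,0,0]]]'
python3 - <<'E'
from h import *
a,S=hole2(109);print(a)
T=r.grab_frame("top")
f=lambda I,x,y:cv2.resize(I[y:y+100,x:x+78],None,fx=5,fy=5,interpolation=cv2.INTER_CUBIC)
cv2.imwrite("pics/p6.png",np.hstack([f(S,300,150),f(T,185,175)])[:,:,::-1])
E
```

```text
clock: 12.05
eef_pos: [579.5, 164.8, 211.9]
tcp_rot: [3.132, -0.002, 1.576]
contact_force: [0.5, 0.7, 0.9]
opening: -0.0
grasp_force: 0.0
clock: 12.72
eef_pos: [574.5, 326.9, 204.6]
tcp_rot: [3.141, -0.001, 1.578]
contact_force: [-0.7, 0.0, -0.1]
opening: 0.0
grasp_force: 0.0
clock: 13.38
eef_pos: [428.9, 443.5, 205.1]
tcp_rot: [3.141, 0.001, 1.579]
contact_force: [1.4, 0.8, -0.3]
opening: 0.0
grasp_force: 0.0
[(68, 124), (166, 28), (319, 9)]
```

View pics/p6.png

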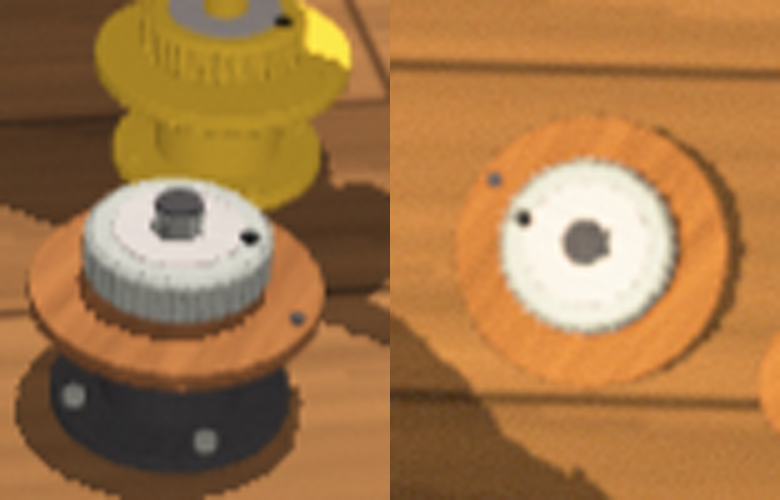

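The hole is at about 69° (it started near 76°), visible in both views. The collar stands about 6 mm above the disc, so q is about 12.8, inside the range. The arm is clear, so I'm handing in.

```bash
python3 -c "
from rig import r
print(r.sign_off())"
```

```text
the job is handed in; nothing more can be done
None
```

The broad collar was rolled about two full turns anticlockwise with a shut fingertip (about 12.8 rad by camera; the accepted range is 12.05–13.49) and left on its stud, the finger touched only that collar, and the job is handed in with no verdict returned.

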